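Stand the crimp chart on its folding leg

ROBOT

A 6-joint arm with a two-finger parallel gripper is mounted at the origin on the work surface. World frame = base frame: x ahead of the robot, y to its left, z up, the work surface at z = 0. Lengths are in m, angles in rad, forces in N, time in s.
With the tool pointing down it reaches from about 0.275 to 0.725 m from the base axis. Payload 5.6 kg.
Tool frame: the origin (TCP) lies at the very end of the fingers, on their centre line; the grasp point (between the pads) lies 19 mm behind it (env.grasp_offset is the distance from the TCP to the grasp point, in m); z points along the fingers, y is the line along which they close (so a half turn about z gives the same grasp; the last joint's range is limited). The gripper opens to 85 mm and grips with 20 to 120 N. Pads are 22 mm wide; open, the fingers measure 114 mm over their backs; the gripper's body (76 mm by 85 mm) begins 54 mm behind the grasp point. The pads swing forward as they close: fully open they stand 13 mm farther back than shut.
Start: joints at [1.611, 0.255, 0.108, 0, -1.424, -0.285], TCP at [0.133, 0.534, 0.231] pointing down, gripper open.
Joint ranges: [-2.95, 2.95], [-1.21, 1.97], [-1.09, 1.5], [-2.87, 1.71], [-2.94, -0.07], [-3.05, 3.05]. Speed limits (rad/s): [2.57, 2.57, 3.14, 3.14, 3.14, 3.14].

INTERFACE

Orientations are given as a rotation vector (axis times angle).
In Python, from station import env gives the robot as it stands.
- The arm moves only by the tool play_rows, never from a script. Its argument "plan" is one flat list of numbers, 6 for each row, row after row: the shift along the tool's x, y, z scaled (see below), then the turn, a rotation vector about the tool's x, y, z scaled (see below). In form: [x, y, z, ax, ay, az, x, y, z, ax, ay, az, ...]. A call has 1 to 20 rows; each row is the pose to reach, as a shift and turn from the pose commanded when the call began, along the tool's axes at that moment; what a row does not reach only later rows make up. The controller multiplies each number of a shift by 0.2 m and each number of a turn by 0.5 rad. A row lasts 1/10 s, in which the tool goes at most 50 mm and 8.59 degrees, less where a joint would pass 70% of its speed; a pose out of reach is approached as far as the arm can. A call with a number of a shift or a turn outside -1 to 1 is refused whole. A call with a gripper value outside its range is refused whole. "jaw" is the opening, from 0 (shut) to 1 (fully open), set as the call begins (left out, the last holds). The fingers move at their own pace and stop on an object; the grip force is fixed at half the most. Time passes only in rows, so rows that repeat a pose let the fingers close. It gives the time, the measured TCP pose, the force, the opening and the grip force at its end, in the units of the state.
- env.state(): the state, without advancing time (a new reading comes with each control period).
- env.read_camera(name): name is "side" or "top"; returns the picture (384x512x3 uint8, red, green, blue); there is no depth.
- env.camera_model(name): a dict with "fovy" (degrees; the focal length in pixels is half the picture's height over the tangent of half this angle, whatever the lens; pixels are square), "cx", "cy" (the principal point, pixels), "R" (3x3) and "t" (3): a world point X has camera coordinates R X + t. Camera axes: x right, y down, z forward; pixel columns grow to the right and rows downward; lengths in m; the calibration is good to about 2 mm. A picture is of the moment at which its call begins. camera_model takes no time and is no camera call.
- env.sign_off(): hands the job in; it is judged then, once.
The state is a dict: "clock": time; "q": joint angles; "qd": joint speeds; "tau": joint torques, N m; "tool_pos": TCP position; "eef_rot": TCP orientation; "ft_force": force on the tool from outside, world axes, zero at the start; "ft_torque": the same for the moment, N m; "gripper_width": finger opening in m; "grip_force": force on a finger pad.
Only numpy, scipy, OpenCV 4.12 (cv2) and the standard library are available. Lean on these libraries where they do the work, as an engineer would, in place of code of your own. Each camera call takes 0.05 s, during which the arm holds its last target. There are 200 camera calls.

TASK

The metal crimp-setting chart has been left to dry on the draining rack, leaning with its printed face against the rack's back rest. Swing its folding leg out from its back until the leg stops, then lift the chart off the rack by its bent tab and set it down gently on the black rubber mat so that it stands by itself on its lower edge and the leg, all of them on the mat, with the printed face turned to the far side of the bench and the leg to the robot's side, roughly square to the mat. Leave the jar, fittings, ferrule and tools around where they are.

Things in the scene. Friction and masses are not known exactly. Their poses are not given: they have to be found in the camera images.
- chart: Aluminium plate 130 wide (its y), 150 high (z), 8 thick (x), about 0.4 kg. Origin: middle of the lower edge, mid-thickness; z runs up to the tab, +x out of the printed face, -x out of the back with the leg. Starts leaning 33 deg from vertical on the rack, face down, z up and away from the robot. Standing on its open leg it leans 18 deg backwards (z leans to its -x side).
- tab (a point): Grip point mid-thickness in the tab, at (-7.5,0,178) in the chart's frame, same axes. The tab prolongs the plate's top: 70 wide, 8 thick, from (0,0,150) it runs 45 along (-0.259,0,0.966), bent 15 deg to the back. Pinch it across its thickness with the fingers lying along it; 16 mm of tab stand above this point.
- leg (a joint): Opening angle of the leg, rad: 0 folded parallel to the back, 0.593 at its hard stop (fully open). A stiff hinge (0.05 N m of friction) keeps it where it is put. Axis along the chart's y through (-26,0,125) in its frame; opening swings the foot away from the back, to -x. Starts at 0 to 0.1.
- leg_mid (a point): Point on the leg's centre line 75 from the hinge axis, a good place to pinch it across its width. The leg is a steel bar 22 wide (along the chart's y), 7 thick, 111 from hinge axis to foot, 50 g; folded, a gap of 18 lies between it and the back. A firm pinch lets the leg turn only with the gripper. Leg axes: z towards the hinge, y along the hinge axis.
- leg_foot (a point): Centre of the leg's rubber foot, a cylinder 10 in diameter and 30 long (along y), 111 from the hinge axis.
- edge_l (a point): One end of the chart's lower edge, back side: (-4,65,0) in the chart's frame.
- edge_r (a point): Other end of the chart's lower edge, back side: (-4,-65,0) in the chart's frame.
- rack: Fixed steel draining rack, base 150 x 120. Origin: centre of its underside; x to the high side of the slope. Back rest 100 wide, 112 long, leaning 33 deg from vertical to +x; two hooks 16 wide at y = +-45 with lips 10 high, 16 in front of the plate's back, hold the chart's lower edge at (-50,0,40). The chart leaves upwards along the slope, 15 or more.
- mat: Fixed flat black rubber mat 130 (x) by 190 (y), 3 thick; origin at the centre of its underside on the bench; x points to the far side of the bench, away from the robot.
- jar: Bystander: closed jar, 60 in diameter, 85 high, standing; origin at its base.
- fitting_a: Bystander: steel hose fitting, 42 in diameter, 65 high, standing; origin at its base.
- fitting_b: Bystander: brass fitting, 34 in diameter, 55 high, standing; origin at its base.
- ferrule: Bystander: steel ferrule ring, 38 in diameter, 35 high; origin at its base.
- wrench: Bystander: wrench lying flat, 200 long; origin at its middle.
- screwdriver: Bystander: screwdriver lying, 200 long; origin at its middle.
There are look-alikes about, which are no part of the job. Several things have the shape of the chart; the one meant has the colours described above.

How it is judged:
By the outcome, as a careful person would: the job done as asked, in the order asked, and still so for the second after the job is handed in, with the robot touching nothing.
It also fails if it takes over 54 s, if anything falls off the work surface, if the arm or the gripper's body presses on something with over 40 N, if the wrist force passes 120 N, or if a joint passes its speed limit or range.

## Working session

There is one attempt and no reset: what is moved stays moved. The work goes in short steps, Python scripts to look and compute and a tool call to move; the robot and the scene stay as the last step left them, time stands still between calls to the robot, and variables do not carry over. Pictures are saved under pics/ and viewed, at most 10 in all, crops included, and the job is handed in when it is done.

Besides the shell and the picture viewer there is one more tool, called as a command line: name --argument value ..., lists and objects as JSON in quotes. play_rows: Moves the arm, as the interface text tells. Shifts and turns lie within -1 to 1; 1 stands for 0.2 m of shift or 0.5 rad of turn. Its arguments: {"type":"object","properties":{"plan":{"type":"array","items":{"type":"number","minimum":-1,"maximum":1}},"jaw":{"type":"number"}},"required":["plan"]}

```bash
ls; mkdir -p pics
python3 - <<'E'
from station import env
import cv2,numpy as np
for n in("side","top"):
    im=env.read_camera(n); cv2.imwrite(f"pics/{n}0.png",cv2.resize(im[:,:,::-1],(800,600),interpolation=cv2.INTER_CUBIC)); np.save(f"pics/{n}0.npy",im)
    m=env.camera_model(n); R=np.array(m["R"]);print(n,m,"pos",-R.T@np.array(m["t"]))
s=env.state();print(s,env.grasp_offset)
E
```

```text
pics
side {'fovy': 51.64555955645679, 'cx': 258.0462701515232, 'cy': 197.2349123502876, 'R': array([[-0.99738202, -0.07121303,  0.01256259],
       [-0.06111584,  0.73727257, -0.6728254 ],
       [ 0.03865188, -0.67183173, -0.73969464]]), 't': array([0.44731417, 0.13174031, 0.99794171])} pos [0.41562221 0.60517498 0.82119093]
top {'fovy': 48.99777771926429, 'cx': 255.95227170264872, 'cy': 188.5055536821109, 'R': array([[ 2.49084687e-02, -9.99689657e-01,  3.98504770e-04],
       [-9.90226936e-01, -2.47274077e-02, -1.37255857e-01],
       [ 1.37223115e-01,  3.02422307e-03, -9.90535547e-01]]), 't': array([-0.0428099 ,  0.47939046,  1.03400259])} pos [ 0.33388262 -0.03406959  1.09003253]
{'clock': 0.1, 'q': array([ 1.61060814e+00,  2.55672511e-01,  1.07157286e-01, -3.90405064e-04,
       -1.42388578e+00, -2.84618244e-01]), 'qd': array([ 0.00205728, -0.0003203 ,  0.00252365,  0.0018694 ,  0.00098038,
       -0.00043154]), 'tau': array([-2.20793692e-03, -3.87604952e+01,  2.38474900e+01,  5.37794441e+00,
       -3.74037714e-03,  4.79294577e-07]), 'tool_pos': array([0.13314349, 0.53320276, 0.23050839]), 'eef_rot': array([ 3.11644280e+00, -3.83470095e-01, -1.91412315e-04]), 'ft_force': array([-1.26645062,  0.07661552, -0.92245376]), 'ft_torque': array([-0.0109422 , -0.00490978,  0.03637699]), 'grip_force': 0.0, 'gripper_width': 0.08520703389620961} 0.0187
```

View pics/side0.png

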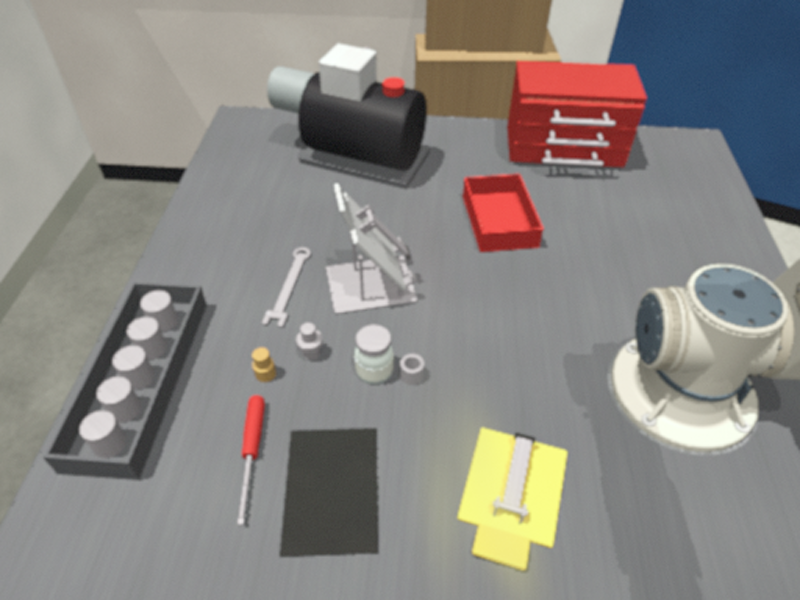

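View pics/top0.png

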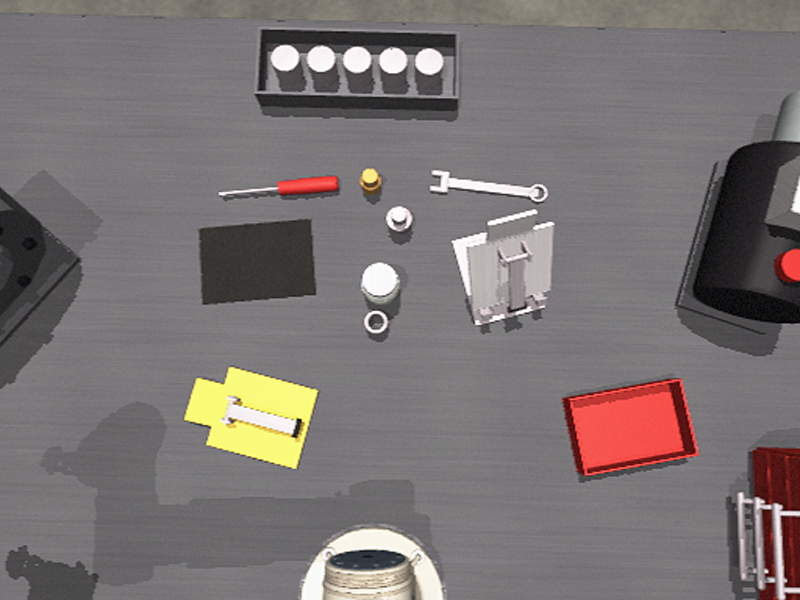

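The target is the grey chart on the rack, at top (510,270) and side (375,240). The mat is at top (257,262) and the yellow plate is a look-alike. Next I'll enlarge the chart area.

```bash
cat > h.py <<'E'
import numpy as np,cv2
from scipy.spatial.transform import Rotation as Ro
from station import env
CM={}
for n in("side","top"):
    m=env.camera_model(n); CM[n]=(192/np.tan(np.radians(m["fovy"]/2)),m["cx"],m["cy"],np.array(m["R"]),np.array(m["t"]))
def proj(n,X):
    f,cx,cy,R,t=CM[n]; c=np.atleast_2d(X)@R.T+t
    return np.c_[f*c[:,0]/c[:,2]+cx,f*c[:,1]/c[:,2]+cy]
def ray(n,p):
    f,cx,cy,R,t=CM[n]; d=R.T@np.array([(p[0]-cx)/f,(p[1]-cy)/f,1.]); return -R.T@t,d/np.linalg.norm(d)
def plane(n,p,z):
    o,d=ray(n,p); return o+d*(z-o[2])/d[2]
def tri(ps,pt):
    o1,d1=ray("side",ps);o2,d2=ray("top",pt)
    s=np.linalg.lstsq(np.c_[d1,-d2],o2-o1,rcond=None)[0]
    a,b=o1+s[0]*d1,o2+s[1]*d2
    return (a+b)/2,np.linalg.norm(a-b)
E
python3 - <<'E'
from h import *
t=np.load("pics/top0.npy");s=np.load("pics/side0.npy")
a=cv2.resize(t[128:216,280:366],(400,int(400*88/86)),interpolation=cv2.INTER_CUBIC)
b=cv2.resize(s[112:204,200:276],(400,int(400*92/76)),interpolation=cv2.INTER_CUBIC)
c=np.zeros((500,800,3),np.uint8);c[:a.shape[0],:400]=a;c[:b.shape[0],400:]=b
cv2.imwrite("pics/crop0.png",c[:,:,::-1]);print(a.shape,b.shape)
m=(t.max(2)<60).astype(np.uint8); m[:, :110]=0;m[:130]=0;m[210:]=0;m[:,215:]=0
k=max(cv2.findContours(m,0,2)[0],key=cv2.contourArea);r=cv2.minAreaRect(k);print(r)
for p in cv2.boxPoints(r): print(p,plane("top",p,.003))
E
```

```text
(409, 400, 3) (484, 400, 3)
((163.889404296875, 167.2008819580078), (48.463104248046875, 72.71586608886719), 85.13549041748047)
[125.6076  146.13976] [0.58880812 0.31621463 0.003     ]
[198.06155 139.97346] [0.61028931 0.12565515 0.003     ]
[202.1712  188.26201] [0.48161705 0.1093076  0.003     ]
[129.71725 194.4283 ] [0.46074551 0.29688196 0.003     ]
```

View pics/crop0.png

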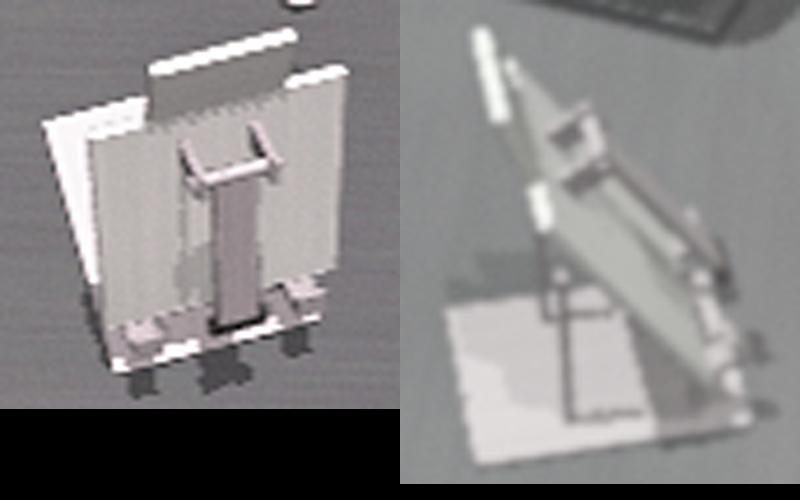

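Run:
```python
from h import *
T=lambda u,v:((u/4.651)-.4+280,(v/4.651)-.4+128)
S=lambda u,v:((u-400)/5.263-.4+200,v/5.263-.4+112)
P={}
for n,a,b in[("tab+",(152,69),(499,118)),("tab-",(296,37),(484,32)),("pl+",(92,135),(546,228)),("pl-",(346,69),(511,64)),("foot",(238,325),(722,280))]:
    P[n],e=tri(S(*b),T(*a));print(n,P[n].round(4),round(e,4))
d=P["pl+"]-P["pl-"];d2=P["tab+"]-P["tab-"];yaw=[np.arctan2(-v[0],v[1]) for v in(d,d2)];print(np.degrees(yaw),np.linalg.norm(d),np.linalg.norm(d2))
y=np.mean(yaw)
R=(Ro.from_euler('z',y)*Ro.from_euler('y',np.radians(33))).as_matrix()
L={"tab+":(-11.7,35,193.5),"tab-":(-11.7,-35,193.5),"pl+":(0,65,150),"pl-":(0,-65,150)}
O=[P[k]-R@np.array(L[k])/1e3 for k in L];print(np.round(O,4),np.mean(O,0)); o=np.mean(O,0)
for k in L:print(k,proj("top",o+R@np.array(L[k])/1e3)-proj("top",P[k]))
print("foot local a~0", R.T@(P["foot"]-o))
for nm,l in dict(tab=(-7.5,0,178),hinge=(-26,0,125),mid=(-26,0,50),foot=(-26,0,14)).items(): print(nm,o+R@np.array(l)/1e3)
```

```text
tab+ [ 0.5584 -0.1495  0.2097] 0.0
tab- [ 0.5754 -0.2162  0.2082] 0.0005
pl+ [ 0.5363 -0.1268  0.1641] 0.0009
pl- [ 0.5705 -0.2491  0.1649] 0.0033
foot [ 0.4583 -0.2165  0.0536] 0.0028
[15.63690927 14.2672443 ] 0.12706972858660945 0.06879111820048674
[[ 0.4751 -0.208   0.0411]
 [ 0.474  -0.207   0.0395]
 [ 0.4741 -0.2106  0.0383]
 [ 0.4748 -0.2074  0.0391]] [ 0.47452504 -0.20826631  0.03948098]
tab+ [[0.02938465 0.45983   ]]
tab- [[ 0.57774391 -0.20821869]]
pl+ [[-1.00597952 -0.31883512]]
pl- [[0.4214327  0.09642775]]
foot local a~0 [-0.02265075 -0.00380319  0.00209358]
tab [ 0.56211133 -0.18487613  0.19284914]
hinge [ 0.51923272 -0.19632699  0.15847542]
mid [ 0.47976782 -0.2068662   0.09557512]
foot [ 0.46082467 -0.21192503  0.06538298]
```

```bash
cat >> h.py <<'E'
O=np.array([.4745,-.208,.0395]);YR=np.radians(15.)
RC=(Ro.from_euler('z',YR)*Ro.from_euler('y',np.radians(33))).as_matrix()  # chart on rack
C=lambda *l:O+RC@np.array(l)/1e3
MAT=np.array([.5355,.212,.003]);YM=np.radians(7.)
def pitchR(yaw,p,flip=1):   # tool z points p below horizontal along yaw; tool y = -lateral
    z=np.array([np.cos(yaw)*np.cos(p),np.sin(yaw)*np.cos(p),-np.sin(p)]);y=flip*np.array([np.sin(yaw),-np.cos(yaw),0])
    return np.c_[np.cross(y,z),y,z]
def rel(*tg):
    s=env.state();p=s["tool_pos"];R=Ro.from_rotvec(s["eef_rot"]).as_matrix()
    print("t",round(s["clock"],2),"tcp",p.round(4),"f",s["ft_force"].round(1),"w",round(s["gripper_width"],4),round(s["grip_force"],1),"q",s["q"].round(2))
    for tp,tR in tg:
        print((R.T@(tp-p)/.2).round(3).tolist(),(Ro.from_matrix(R.T@tR).as_rotvec()/.5).round(3).tolist())
def legT(p,a,back):  # TCP pose: leg at opening a, tool pitch p(deg) when a=0, TCP back mm short of (grasp point on leg_mid)
    h=C(-26,0,125); m=h+RC@(75e-3*np.array([-np.sin(a),0,-np.cos(a)]))
    R=pitchR(YR,np.radians(p)+a); return m+R[:,2]*(.0187-back/1e3),R
E
python3 - <<'E'
from h import *
R0=pitchR(YR,np.pi/2)
rel((np.array([.25,.35,.30]),R0),(np.array([.40,.15,.30]),R0),legT(55,0.05,100))
print(legT(55,.05,100)[0])
E
```

```text
t 0.1 tcp [0.1331 0.5332 0.2305] f [-1.3  0.1 -0.9] w 0.0852 0.0 q [ 1.61  0.26  0.11 -0.   -1.42 -0.28]
[0.789, 0.748, -0.346] [0.003, 0.001, -1.013]
[1.759, 1.536, -0.345] [0.003, 0.001, -1.013]
[2.375, 3.28, 0.325] [0.287, 1.098, -0.985]
[ 0.43498285 -0.21858859  0.16655875]
```

play_rows --plan '[0.79, 0.75, -0.35, 0, 0, -1, 0.79, 0.75, -0.35, 0, 0, -1, 0.79, 0.75, -0.35, 0, 0, -1, 0.79, 0.75, -0.35, 0, 0, -1, 0.79, 0.75, -0.35, 0, 0, -1, 0.79, 0.75, -0.35, 0, 0, -1, 0.79, 0.75, -0.35, 0, 0, -1]'

```text
clock: 0.8
tool_pos: [0.2503, 0.3494, 0.3012]
eef_rot: [-3.116, -0.398, 0.001]
ft_force: [-0.4, 0.3, -0.9]
gripper_width: 0.0855
grip_force: 0.0
```

Run:
```python
from h import *
R0=pitchR(YR,np.pi/2)
rel((np.array([.40,.17,.30]),R0),(np.array([.40,0,.30]),R0),legT(55,0.05,100))
```

```text
t 0.8 tcp [0.2503 0.3494 0.3012] f [-0.4  0.3 -0.9] w 0.0855 0.0 q [ 1.32  0.   -0.01 -0.   -1.56  0.51]
[0.499, 1.056, 0.005] [-0.001, 0.001, -0.016]
[0.286, 1.879, 0.005] [-0.001, 0.001, -0.016]
[0.181, 2.981, 0.671] [0.003, 1.122, -0.016]
```

play_rows --plan '[0.5, 1, 0, 0, 0.3, 0, 0.5, 1, 0, 0, 0.3, 0, 0.5, 1, 0, 0, 0.3, 0, 0.5, 1, 0, 0, 0.3, 0, 0.5, 1, 0, 0, 0.3, 0, 0.5, 1, 0, 0, 0.3, 0]'

```text
clock: 1.4
tool_pos: [0.3984, 0.1802, 0.3002]
eef_rot: [-3.091, -0.392, -0.229]
ft_force: [-0.8, 0.5, -0.6]
gripper_width: 0.0849
grip_force: 0.0
```

Run:
```python
from h import *
R0=pitchR(YR,np.radians(65))
rel((np.array([.38,0,.30]),R0),legT(55,0.05,100))
```

```text
t 1.4 tcp [0.3984 0.1802 0.3002] f [-0.8  0.5 -0.6] w 0.0849 0.0 q [ 0.86 -0.09 -0.15  0.09 -1.4   0.95]
[-0.311, 0.85, -0.044] [0.008, 0.577, -0.018]
[-0.416, 1.976, 0.616] [0.009, 0.826, -0.017]
```

play_rows --plan '[-0.31, 0.98, 0, 0, 0.6, 0, -0.31, 0.98, 0, 0, 0.6, 0, -0.31, 0.98, 0, 0, 0.6, 0, -0.31, 0.98, 0, 0, 0.6, 0, -0.31, 0.98, 0, 0, 0.6, 0, -0.31, 0.98, 0, 0, 0.6, 0]'

```text
clock: 2.0
tool_pos: [0.3873, -0.0246, 0.2917]
eef_rot: [-2.984, -0.378, -0.682]
ft_force: [-0.0, 0.3, 0.6]
gripper_width: 0.0853
grip_force: 0.0
```

Run:
```python
from h import *
rel(legT(55,0.05,100))
```

```text
t 2.0 tcp [ 0.3873 -0.0246  0.2917] f [-0.   0.3  0.6] w 0.0853 0.0 q [ 0.42 -0.42 -0.47  0.08 -1.08  1.38]
[-0.281, 0.999, 0.558] [0.008, 0.222, -0.018]
```

play_rows --plan '[-0.28, 1, 0.2, 0, 0.22, -0.02, -0.28, 1, 0.2, 0, 0.22, -0.02, -0.28, 1, 0.2, 0, 0.22, -0.02, -0.28, 1, 0.2, 0, 0.22, -0.02, -0.28, 1, 0.2, 0, 0.22, -0.02, -0.28, 1, 0.56, 0, 0.22, -0.02, -0.28, 1, 0.56, 0, 0.22, -0.02, -0.28, 1, 0.56, 0, 0.22, -0.02]' --jaw 0.6

```text
clock: 2.8
tool_pos: [0.4356, -0.2157, 0.1617]
eef_rot: [-2.927, -0.388, -0.83]
ft_force: [-0.4, 0.5, 1.3]
gripper_width: 0.0511
grip_force: 0.0
```

Run:
```python
from h import *
rel(legT(55,0.05,100),legT(55,0.05,5))
ims=[env.read_camera(n) for n in("side","top")]
a=cv2.resize(ims[1][110:230,260:380],(400,400),interpolation=2);b=cv2.resize(ims[0][90:210,180:300],(400,400),interpolation=2)
cv2.imwrite("pics/c1.png",np.hstack([a,b])[:,:,::-1])
```

```text
t 2.8 tcp [ 0.4356 -0.2157  0.1617] f [-0.4  0.5  1.3] w 0.0511 0.0 q [-0.43 -0.03 -0.37 -0.47 -0.85  2.51]
[0.007, 0.013, -0.024] [-0.008, 0.016, 0.001]
[0.011, 0.015, 0.451] [-0.008, 0.016, 0.001]
```

View pics/c1.png

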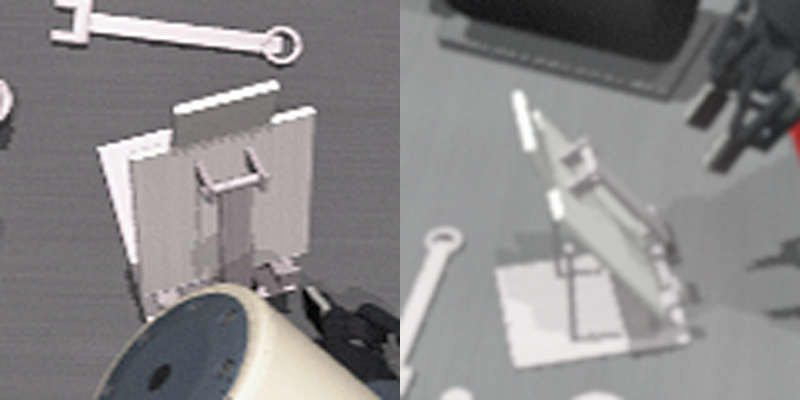

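Run:
```python
from h import *
s=env.state();p=s["tool_pos"]; R=Ro.from_rotvec(s["eef_rot"]).as_matrix()
for X in(p,p-R[:,2]*.06,p+R[:,1]*.025-R[:,2]*.005,p-R[:,1]*.025-R[:,2]*.005,C(-26,0,50)):
    print((proj("top",X)-[260,110])*3.333,(proj("side",X)-[180,90])*3.333+[400,0])
```

```text
[[265.4317435  305.69720261]] [[697.01187769 145.03483811]]
[[294.84134737 346.4342259 ]] [[740.21127174  87.38318353]]
[[304.39482192 299.84519309]] [[693.76629825 120.78856485]]
[[231.04597037 317.98501188]] [[707.46166789 160.58693397]]
[[232.1442059  256.52164196]] [[641.52364063 218.15059984]]
```

play_rows --plan '[0.01, 0.015, 0.2, -0.01, 0.015, 0, 0.01, 0.015, 0.35, -0.01, 0.015, 0, 0.01, 0.015, 0.4, -0.01, 0.015, 0, 0.01, 0.015, 0.43, -0.01, 0.015, 0, 0.01, 0.015, 0.45, -0.01, 0.015, 0, 0.01, 0.015, 0.45, -0.01, 0.015, 0]'

```text
clock: 3.5
tool_pos: [0.4856, -0.2079, 0.0928]
eef_rot: [-2.93, -0.39, -0.859]
ft_force: [-0.5, 0.5, -0.1]
gripper_width: 0.051
grip_force: 0.0
```

Run:
```python
from h import *
rel(legT(55,0.05,5))
ims=[env.read_camera(n) for n in("side","top")]
a=cv2.resize(ims[1][130:220,280:370],(400,400),interpolation=2);b=cv2.resize(ims[0][110:200,190:280],(400,400),interpolation=2)
cv2.imwrite("pics/c2.png",np.hstack([a,b])[:,:,::-1])
```

```text
t 3.5 tcp [ 0.4856 -0.2079  0.0928] f [-0.5  0.5 -0.1] w 0.051 0.0 q [-0.37  0.11 -0.4  -0.54 -0.64  2.57]
[-0.023, -0.014, 0.025] [0.017, -0.016, 0.011]
```

View pics/c2.png

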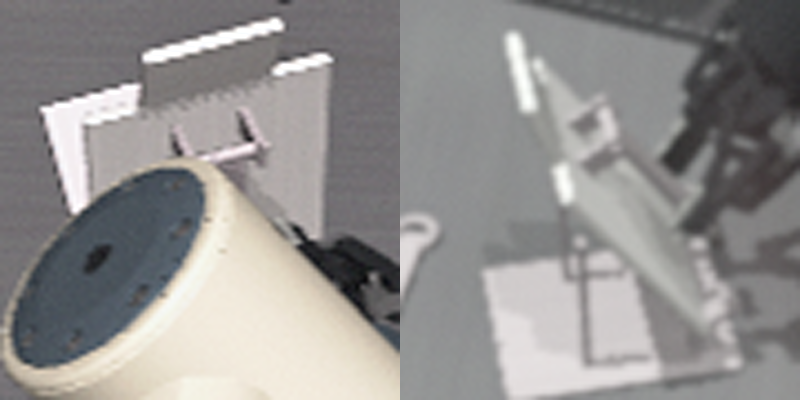

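play_rows --plan '[-0.02, -0.01, 0.02, 0, 0, 0, -0.02, -0.01, 0.02, 0, 0, 0, -0.02, -0.01, 0.02, 0, 0, 0, -0.02, -0.01, 0.02, 0, 0, 0, -0.02, -0.01, 0.02, 0, 0, 0, -0.02, -0.01, 0.02, 0, 0, 0, -0.02, -0.01, 0.02, 0, 0, 0, -0.02, -0.01, 0.02, 0, 0, 0]' --jaw 0

```text
clock: 4.4
tool_pos: [0.4831, -0.2064, 0.0858]
eef_rot: [-2.93, -0.389, -0.855]
ft_force: [-2.2, -2.6, -2.3]
gripper_width: 0.0204
grip_force: 59.6
```

```bash
cat >> h.py <<'E'
def swing(da):  # rotate current TCP about hinge axis by da (opening)
    s=env.state();p=s["tool_pos"];R=Ro.from_rotvec(s["eef_rot"]).as_matrix();h=C(-26,0,125)
    Q=Ro.from_rotvec(RC[:,1]*da).as_matrix()
    return h+Q@(p-h),Q@R
E
python3 - <<'E'
from h import *
rel(*[swing(a) for a in (.1,.2,.3,.4,.5,.6)])
s=env.state();print(RC.T@(s["tool_pos"]-Ro.from_rotvec(s["eef_rot"]).as_matrix()[:,2]*.0187-O))
E
```

```text
t 4.4 tcp [ 0.4831 -0.2064  0.0858] f [-2.2 -2.6 -2.3] w 0.0204 59.6 q [-0.37  0.12 -0.41 -0.55 -0.63  2.59]
[-0.019, 0.0, -0.036] [0.001, -0.2, -0.002]
[-0.034, 0.0, -0.074] [0.002, -0.4, -0.003]
[-0.045, 0.001, -0.114] [0.003, -0.6, -0.005]
[-0.052, 0.001, -0.154] [0.003, -0.8, -0.006]
[-0.055, 0.001, -0.195] [0.004, -1.0, -0.008]
[-0.054, 0.002, -0.235] [0.005, -1.2, -0.009]
[-0.03491365 -0.00054587  0.05137334]
```

play_rows --plan '[-0.01, 0, -0.018, 0, -0.1, 0, -0.019, 0, -0.036, 0, -0.2, 0, -0.027, 0, -0.055, 0, -0.3, 0, -0.034, 0, -0.074, 0, -0.4, 0, -0.04, 0, -0.094, 0, -0.5, 0, -0.045, 0, -0.114, 0, -0.6, 0, -0.049, 0, -0.134, 0, -0.7, 0, -0.052, 0, -0.154, 0, -0.8, -0.01, -0.052, 0, -0.154, 0, -0.8, -0.01, -0.052, 0, -0.154, 0, -0.8, -0.01]'

```text
clock: 5.4
tool_pos: [0.4594, -0.2129, 0.1066]
eef_rot: [-3.092, -0.415, -0.264]
ft_force: [-0.6, -2.9, -0.7]
gripper_width: 0.0201
grip_force: 59.7
```

Run:
```python
from h import *
rel(*[swing(a) for a in (.05,.1,.15,.2,.25)])
```

```text
t 5.4 tcp [ 0.4594 -0.2129  0.1066] f [-0.6 -2.9 -0.7] w 0.0201 59.7 q [-0.17  0.16 -0.33 -0.08 -0.93  2.05]
[-0.01, 0.0, -0.018] [0.001, -0.1, -0.001]
[-0.019, 0.0, -0.036] [0.001, -0.2, -0.002]
[-0.026, 0.0, -0.055] [0.002, -0.3, -0.003]
[-0.033, 0.001, -0.074] [0.002, -0.4, -0.004]
[-0.039, 0.001, -0.093] [0.003, -0.5, -0.005]
```

play_rows --plan '[-0.01, 0, -0.018, 0, -0.1, 0, -0.019, 0, -0.036, 0, -0.2, 0, -0.019, 0, -0.036, 0, -0.2, 0, -0.019, 0, -0.036, 0, -0.2, 0]'

```text
clock: 5.8
tool_pos: [0.4548, -0.2138, 0.1131]
eef_rot: [3.11, 0.417, 0.112]
ft_force: [-0.1, -1.5, 0.9]
gripper_width: 0.0204
grip_force: 59.8
```

play_rows --plan '[-0.005, 0, -0.009, 0, -0.05, 0, -0.01, 0, -0.018, 0, -0.1, 0, -0.01, 0, -0.018, 0, -0.1, 0]'

```text
clock: 6.1
tool_pos: [0.4524, -0.2145, 0.1166]
eef_rot: [3.105, 0.416, 0.028]
ft_force: [0.6, -1.4, 1.8]
gripper_width: 0.0203
grip_force: 60.1
```

play_rows --plan '[-0.003, 0, -0.005, 0, -0.03, 0, -0.006, 0, -0.011, 0, -0.06, 0, -0.006, 0, -0.011, 0, -0.06, 0]'

```text
clock: 6.4
tool_pos: [0.4512, -0.2148, 0.1188]
eef_rot: [3.101, 0.415, -0.018]
ft_force: [0.5, -1.4, 2.0]
gripper_width: 0.0203
grip_force: 60.1
```

play_rows --plan '[-0.003, 0, -0.005, 0, -0.03, 0, -0.006, 0, -0.011, 0, -0.06, 0, -0.006, 0, -0.011, 0, -0.06, 0]'

```text
clock: 6.7
tool_pos: [0.4502, -0.2149, 0.1208]
eef_rot: [3.097, 0.414, -0.064]
ft_force: [1.8, 0.3, 2.6]
gripper_width: 0.0206
grip_force: 60.0
```

Run:
```python
from h import *
rel(*[swing(a) for a in (.03,.06)])
s=env.state();print(s["ft_torque"],RC.T@(s["tool_pos"]-Ro.from_rotvec(s["eef_rot"]).as_matrix()[:,2]*.0187-O))
ims=[env.read_camera(n) for n in("side","top")]
a=cv2.resize(ims[1][130:220,280:370],(400,400),interpolation=2);b=cv2.resize(ims[0][110:200,190:280],(400,400),interpolation=2)
cv2.imwrite("pics/c3.png",np.hstack([a,b])[:,:,::-1])
```

```text
t 6.7 tcp [ 0.4502 -0.2149  0.1208] f [1.8 0.3 2.6] w 0.0206 60.0 q [-0.11  0.24 -0.22  0.03 -1.15  1.94]
[-0.006, 0.0, -0.011] [0.0, -0.06, -0.001]
[-0.012, 0.0, -0.021] [0.0, -0.12, -0.001]
[-0.31232028 -1.21617349  0.14531407] [-0.07496991 -0.00020739  0.07054197]
```

View pics/c3.png

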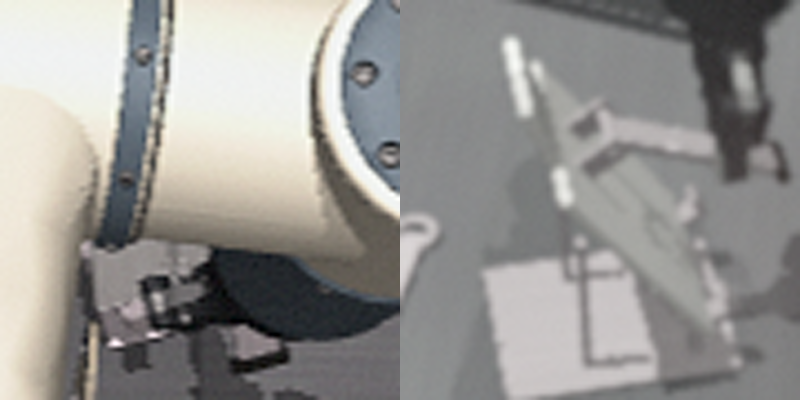

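The leg is at its stop: there is a reaction torque and the swing comes to about 0.61 rad. The side crop shows it running from (605,125) to (780,165). Next I release and back off.

play_rows --plan '[0, 0, 0, 0, 0, 0, 0, 0, 0, 0, 0, 0, 0, 0, 0, 0, 0, 0, 0, 0, 0, 0, 0, 0, 0, 0, 0, 0, 0, 0]' --jaw 0.6

```text
clock: 7.3
tool_pos: [0.4493, -0.215, 0.1206]
eef_rot: [3.097, 0.414, -0.065]
ft_force: [0.6, -0.6, -0.1]
gripper_width: 0.0511
grip_force: 0.0
```

play_rows --plan '[0, 0, -0.2, 0, 0, 0, 0, 0, -0.4, 0, 0, 0, 0, 0, -0.6, 0, 0, 0, 0, 0, -0.8, 0, 0, -0.3, 0, 0, -0.9, 0, 0, -0.8, -0.6, 0, -0.9, 0, 0, -1, -0.6, 0, -0.9, 0, 0, -1, -0.6, 0, -0.9, 0, 0, -1, -0.6, 0, -0.9, 0, 0, -1]'

```text
clock: 8.2
tool_pos: [0.3387, -0.2432, 0.3069]
eef_rot: [2.908, 1.167, -0.065]
ft_force: [0.5, 0.6, 0.0]
gripper_width: 0.051
grip_force: 0.0
```

Run:
```python
from h import *
rel()
ims=[env.read_camera(n) for n in("side","top")]
a=cv2.resize(ims[1][128:218,280:370],(400,400),interpolation=2);b=cv2.resize(ims[0][110:200,190:280],(400,400),interpolation=2)
cv2.imwrite("pics/c4.png",np.hstack([a,b])[:,:,::-1])
```

```text
t 8.2 tcp [ 0.3387 -0.2432  0.3069] f [0.5 0.6 0. ] w 0.051 0.0 q [-0.22 -0.01 -0.03  0.03 -1.59  2.55]
```

View pics/c4.png

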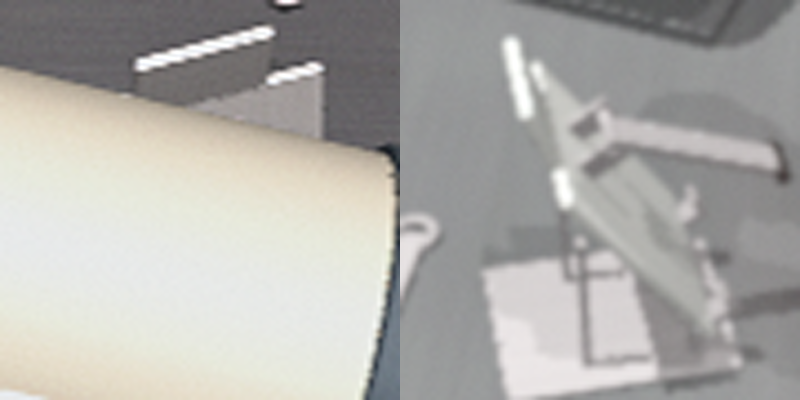

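```bash
cat >> h.py <<'E'
TD=np.array([-.259,0,.966])
def tabR(Rc): # tool orientation gripping tab, chart rotation Rc
    z=-Rc@TD;x=-Rc[:,1];return np.c_[x,np.cross(z,x),z]
def tabT(Rc,o,back=0): # TCP with grasp point at tab point, back mm along the tool
    R=tabR(Rc);return o+Rc@np.array([-7.5,0,178])/1e3+R[:,2]*(.0187-back/1e3),R
E
python3 - <<'E'
from h import *
T=lambda u,v:(u/4.444-.4+280,v/4.444-.4+128)
S=lambda u,v:((u-400)/4.444-.4+190,v/4.444-.4+110)
P={}
for n,a,b in[("tab+",(137,65),(525,115)),("tab-",(271,32),(510,41)),("pl-",(322,67),(537,65))]:
    P[n],e=tri(S(*b),T(*a));print(n,P[n].round(4),round(e,4))
d=P["tab+"]-P["tab-"];print(np.degrees(np.arctan2(-d[0],d[1])))
L={"tab+":(-11.7,35,193.5),"tab-":(-11.7,-35,193.5),"pl-":(0,-65,150)}
for k in L: print(P[k]-RC@np.array(L[k])/1e3)
o,d=ray("side",S(783,162))
oo=np.mean([P[k]-RC@np.array(L[k])/1e3 for k in L],0)
for a in(.5,.593):
    f=oo+RC@np.array([-26-111*np.sin(a),0,125-111*np.cos(a)])/1e3;print(a,proj("side",f),S(783,162))
rel((np.array([.4,-.22,.33]),tabR(RC)),tabT(RC,oo,60))
E
```

```text
tab+ [ 0.5595 -0.1458  0.2081] 0.0005
tab- [ 0.5772 -0.2104  0.2086] 0.0003
pl- [ 0.5699 -0.2444  0.1668] 0.0022
15.363519562967454
[ 0.47619959 -0.20430642  0.03942563]
[ 0.47583924 -0.20131862  0.03996886]
[ 0.4742077  -0.20274848  0.04098086]
0.5 [[272.50851907 151.27767591]] (275.78361836183615, 146.05364536453646)
0.593 [[274.25756277 148.48177443]] (275.78361836183615, 146.05364536453646)
t 8.3 tcp [ 0.3406 -0.2427  0.3059] f [ 0.2  0.3 -0.3] w 0.0515 0.0 q [-0.21 -0.01 -0.02  0.03 -1.59  2.55]
[0.287, 0.122, -0.134] [-0.311, -0.577, 4.114]
[1.092, 0.575, 0.314] [-0.311, -0.577, 4.114]
```

play_rows --plan '[0.29, 0.12, -0.13, 0, 0, 0.5, 0.29, 0.12, -0.13, 0, 0, 1, 0.29, 0.12, -0.13, 0, 0, 1, 0.29, 0.12, -0.13, 0, 0, 1]'

```text
clock: 8.7
tool_pos: [0.4018, -0.2185, 0.328]
eef_rot: [3.098, 0.409, -0.066]
ft_force: [-0.5, -0.0, -0.7]
gripper_width: 0.0513
grip_force: 0.0
```

play_rows --plan '[0, 0, 0, 0, 0, 0.5, 0, 0, 0, 0, 0, 1, 0, 0, 0, 0, 0, 1, 0, 0, 0, 0, 0, 1]'

```text
clock: 9.1
tool_pos: [0.4012, -0.2188, 0.3281]
eef_rot: [3.093, -0.371, -0.058]
ft_force: [-0.4, -0.4, -0.8]
gripper_width: 0.0517
grip_force: 0.0
```

play_rows --plan '[0, 0, 0, 0, 0, 0.5, 0, 0, 0, 0, 0, 1, 0, 0, 0, 0, 0, 1, 0, 0, 0, 0, 0, 1]'

```text
clock: 9.5
tool_pos: [0.4012, -0.2188, 0.3281]
eef_rot: [2.898, -1.122, -0.046]
ft_force: [-0.2, -0.6, 0.5]
gripper_width: 0.0514
grip_force: 0.0
```

play_rows --plan '[0, 0, 0, 0, 0, 0.5, 0, 0, 0, 0, 0, 1, 0, 0, 0, 0, 0, 1, 0, 0, 0, 0, 0, 1]'

```text
clock: 9.9
tool_pos: [0.4012, -0.2188, 0.3282]
eef_rot: [2.525, -1.8, -0.031]
ft_force: [-0.3, -0.2, 0.0]
gripper_width: 0.0511
grip_force: 0.0
```

```bash
sed -i 's/^O=np.array.*;YR/O=np.array([.4755,-.2028,.0400]);YR/' h.py
python3 - <<'E'
from h import *
rel(tabT(RC,O,60),tabT(RC,O,0))
print(tabT(RC,O,60)[0])
E
```

```text
t 9.9 tcp [ 0.4012 -0.2188  0.3282] f [-0.3 -0.2  0. ] w 0.0511 0.0 q [-0.13  0.08  0.12  0.03 -1.65  0.47]
[0.079, -0.913, 0.438] [-0.539, -0.039, 0.137]
[0.07, -0.834, 0.727] [-0.539, -0.039, 0.137]
[ 0.57538979 -0.17603461  0.23265343]
```

play_rows --plan '[0.08, -0.9, 0.1, -0.54, -0.04, 0.14, 0.08, -0.9, 0.1, -0.54, -0.04, 0.14, 0.08, -0.9, 0.1, -0.54, -0.04, 0.14, 0.08, -0.91, 0.1, -0.54, -0.04, 0.14, 0.08, -0.91, 0.44, -0.54, -0.04, 0.14, 0.08, -0.91, 0.44, -0.54, -0.04, 0.14, 0.08, -0.91, 0.44, -0.54, -0.04, 0.14, 0.08, -0.91, 0.44, -0.54, -0.04, 0.14]'

```text
clock: 10.7
tool_pos: [0.5744, -0.1762, 0.2336]
eef_rot: [2.286, -1.749, -0.275]
ft_force: [0.6, 1.0, 0.4]
gripper_width: 0.0514
grip_force: 0.0
```

Run:
```python
from h import *
rel(tabT(RC,O,0),tabT(RC,O,60))
ims=[env.read_camera(n) for n in("side","top")]
a=cv2.resize(ims[1][108:198,290:380],(400,400),interpolation=2);b=cv2.resize(ims[0][90:180,170:260],(400,400),interpolation=2)
cv2.imwrite("pics/c5.png",np.hstack([a,b])[:,:,::-1])
```

```text
t 10.7 tcp [ 0.5744 -0.1762  0.2336] f [0.6 1.  0.4] w 0.0514 0.0 q [ 0.01  0.57  0.51  0.08 -1.82  0.26]
[-0.0, -0.006, 0.303] [-0.001, -0.005, 0.005]
[0.001, -0.006, 0.003] [-0.001, -0.005, 0.005]
```

View pics/c5.png

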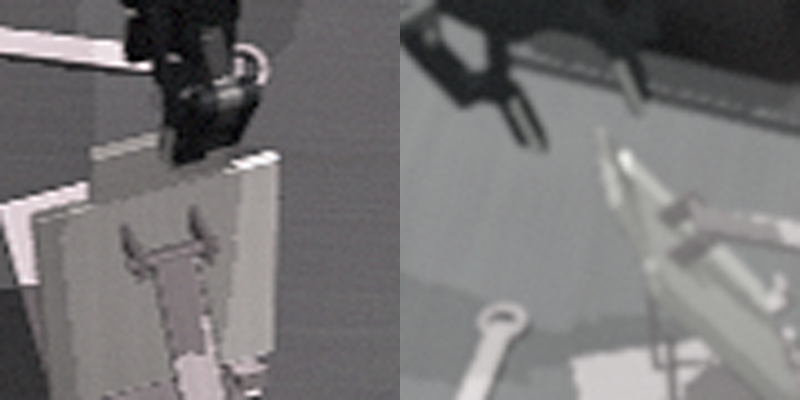

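play_rows --plan '[0, -0.005, 0.15, 0, 0, 0, 0, -0.005, 0.25, 0, 0, 0, 0, -0.005, 0.29, 0, 0, 0, 0, -0.005, 0.3, 0, 0, 0, 0, -0.005, 0.3, 0, 0, 0]'

```text
clock: 11.3
tool_pos: [0.5576, -0.181, 0.1773]
eef_rot: [2.288, -1.751, -0.272]
ft_force: [0.1, 1.3, 0.6]
gripper_width: 0.0511
grip_force: 0.0
```

play_rows --plan '[0, 0, 0, 0, 0, 0, 0, 0, 0, 0, 0, 0, 0, 0, 0, 0, 0, 0, 0, 0, 0, 0, 0, 0, 0, 0, 0, 0, 0, 0, 0, 0, 0, 0, 0, 0, 0, 0, 0, 0, 0, 0, 0, 0, 0, 0, 0, 0, 0, 0, 0, 0, 0, 0]' --jaw 0

```text
clock: 12.2
tool_pos: [0.5567, -0.1811, 0.1769]
eef_rot: [2.287, -1.75, -0.274]
ft_force: [-1.5, 1.1, 5.0]
gripper_width: 0.0074
grip_force: 60.3
```

Run:
```python
from h import *
def up(d):
    s=env.state();return s["tool_pos"]+np.array(d),Ro.from_rotvec(s["eef_rot"]).as_matrix()
z=RC[:,2]
rel(tabT(RC,O,0),up(.01*z),up(.03*z),up(.05*z),up(.05*z+[0,0,.08]))
```

```text
t 12.2 tcp [ 0.5567 -0.1811  0.1769] f [-1.5  1.1  5. ] w 0.0074 60.3 q [ 0.    0.54  0.33  0.08 -1.66  0.26]
[-0.0, -0.006, 0.005] [-0.002, -0.005, 0.005]
[0.0, -0.013, -0.048] [0.0, 0.0, 0.0]
[0.0, -0.039, -0.145] [0.0, 0.0, 0.0]
[0.001, -0.065, -0.241] [0.0, 0.0, 0.0]
[0.001, 0.058, -0.622] [0.0, 0.0, 0.0]
```

Gripped. Next I lift it along the slope, then straight up.

play_rows --plan '[0, -0.007, -0.024, 0, 0, 0, 0, -0.013, -0.048, 0, 0, 0, 0, -0.025, -0.095, 0, 0, 0, 0, -0.039, -0.145, 0, 0, 0, 0, -0.052, -0.195, 0, 0, 0, 0, -0.065, -0.24, 0, 0, 0, 0, -0.035, -0.34, 0, 0, 0, 0, 0, -0.44, 0, 0, 0, 0, 0.03, -0.54, 0, 0, 0, 0, 0.058, -0.62, 0, 0, 0, 0, 0.058, -0.62, 0, 0, 0]'

```text
clock: 13.3
tool_pos: [0.5846, -0.1735, 0.299]
eef_rot: [2.29, -1.753, -0.269]
ft_force: [0.3, -0.2, -3.8]
gripper_width: 0.0071
grip_force: 59.4
```

```bash
cat >> h.py <<'E'
RS=(Ro.from_euler('z',YM)*Ro.from_euler('y',np.radians(-18.2))).as_matrix()
def place(hgt,ex=.045): # TCP pose for the chart standing hgt above the mat
    e=MAT+Ro.from_euler('z',YM).apply([ex,0,0])+[0,0,hgt]
    return tabT(RS,e-RS@np.array([-.004,0,0]))
E
python3 - <<'E'
from h import *
rel(place(.15),place(.02),place(0))
print(place(.15)[0])
E
```

```text
t 13.3 tcp [ 0.5846 -0.1735  0.299 ] f [ 0.3 -0.2 -3.8] w 0.0071 59.4 q [ 0.01  0.6   0.73  0.08 -2.    0.27]
[-1.927, -0.226, -0.109] [1.77, 0.036, 0.292]
[-1.929, -0.423, 0.511] [1.77, 0.036, 0.292]
[-1.929, -0.453, 0.606] [1.77, 0.036, 0.292]
[0.53184997 0.21155183 0.3053541 ]
```

play_rows --plan '[-0.05, -0.01, -0.02, 0.05, 0, 0.01, -0.15, -0.02, -0.05, 0.15, 0, 0.03, -0.3, -0.03, -0.06, 0.3, 0, 0.05, -0.46, -0.05, -0.07, 0.45, 0.01, 0.07, -0.62, -0.07, -0.08, 0.6, 0.01, 0.1, -0.78, -0.09, -0.09, 0.75, 0.01, 0.12, -0.9, -0.1, -0.09, 0.85, 0.01, 0.14, -0.97, -0.11, -0.1, 0.9, 0.02, 0.15, -0.97, -0.11, -0.1, 0.9, 0.02, 0.15]'

```text
clock: 14.2
tool_pos: [0.5564, 0.0229, 0.309]
eef_rot: [-2.349, 1.931, -0.151]
ft_force: [-0.9, -0.9, -3.9]
gripper_width: 0.0069
grip_force: 59.2
```

Run:
```python
from h import *
rel(place(.12))
```

```text
t 14.2 tcp [0.5564 0.0229 0.309 ] f [-0.9 -0.9 -3.9] w 0.0069 59.2 q [ 0.35  0.16  0.16  0.04 -1.44 -0.15]
[-0.952, -0.039, 0.161] [0.882, 0.022, 0.146]
```

play_rows --plan '[-0.1, 0, 0, 0.1, 0, 0.02, -0.25, 0, 0, 0.25, 0, 0.04, -0.4, -0.01, 0, 0.4, 0.01, 0.07, -0.55, -0.02, 0, 0.55, 0.01, 0.09, -0.7, -0.03, 0, 0.7, 0.02, 0.12, -0.84, -0.04, 0.05, 0.8, 0.02, 0.13, -0.92, -0.04, 0.1, 0.85, 0.02, 0.14, -0.95, -0.04, 0.16, 0.88, 0.02, 0.145, -0.95, -0.04, 0.16, 0.88, 0.02, 0.145, -0.95, -0.04, 0.16, 0.88, 0.02, 0.145]'

```text
clock: 15.2
tool_pos: [0.5341, 0.2082, 0.2749]
eef_rot: [-1.993, 1.766, -0.526]
ft_force: [-0.4, -0.1, -3.6]
gripper_width: 0.007
grip_force: 59.4
```

Run:
```python
from h import *
rel(place(.12),place(.03),place(.01))
ims=[env.read_camera(n) for n in("side","top")]
a=cv2.resize(ims[1][100:230,110:240],(400,400),interpolation=2);b=cv2.resize(ims[0][200:380,150:330],(400,400),interpolation=2)
cv2.imwrite("pics/c6.png",np.hstack([a,b])[:,:,::-1])
s=env.state();R=Ro.from_rotvec(s["eef_rot"]).as_matrix()
Rc=R@tabR(np.eye(3)).T; o=s["tool_pos"]-R[:,2]*.0187-Rc@np.array([-7.5,0,178])/1e3
for l in((-4,65,0),(-4,-65,0),(-88,0,33),(0,65,150)):
    X=o+Rc@np.array(l)/1e3; print(l,X.round(3),((proj("top",X)-[110,100])*400/130).round(),((proj("side",X)-[150,200])*400/180+[400,0]).round())
```

```text
t 15.2 tcp [0.5341 0.2082 0.2749] f [-0.4 -0.1 -3.6] w 0.007 59.4 q [ 0.85 -0.07 -0.49  0.54 -0.78 -1.05]
[-0.018, 0.006, -0.007] [0.006, -0.006, -0.001]
[-0.019, 0.252, 0.37] [0.006, -0.006, -0.001]
[-0.019, 0.306, 0.454] [0.006, -0.006, -0.001]
(-4, 65, 0) [0.575 0.279 0.124] [[ 47. 123.]] [[468. 254.]]
(-4, -65, 0) [0.591 0.15  0.124] [[217. 107.]] [[479. 124.]]
(-88, 0, 33) [0.494 0.204 0.129] [[138. 229.]] [[575. 179.]]
(0, 65, 150) [0.533 0.274 0.268] [[-17. 131.]] [[501. 161.]]
```

View pics/c6.png

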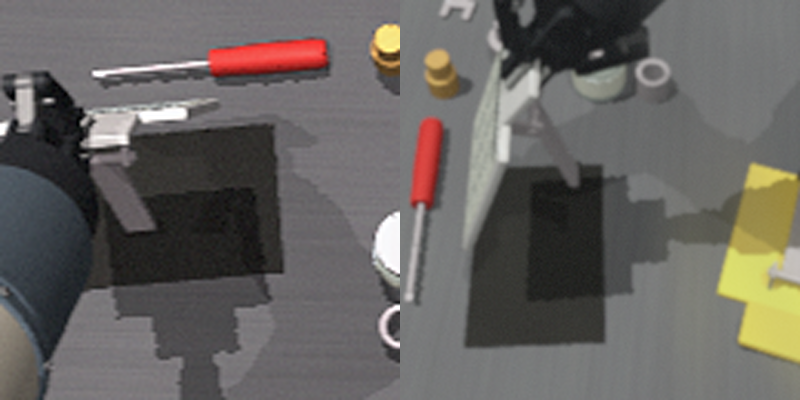

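The predicted and observed edge and foot pixels agree: the foot is at top (143,230) and side (575,183). I'll lower it now.

play_rows --plan '[-0.02, 0.03, 0.04, 0, 0, 0, -0.02, 0.09, 0.12, 0, 0, 0, -0.02, 0.15, 0.21, 0, 0, 0, -0.02, 0.2, 0.29, 0, 0, 0, -0.02, 0.24, 0.35, 0, 0, 0, -0.02, 0.265, 0.39, 0, 0, 0, -0.02, 0.28, 0.413, 0, 0, 0, -0.02, 0.28, 0.413, 0, 0, 0, -0.02, 0.28, 0.413, 0, 0, 0]'

```text
clock: 16.2
tool_pos: [0.5327, 0.2128, 0.1765]
eef_rot: [-1.99, 1.764, -0.526]
ft_force: [0.2, -0.0, -3.7]
gripper_width: 0.007
grip_force: 59.3
```

Run:
```python
from h import *
rel(place(.02),place(.01),place(.005),place(0),place(-.004))
```

```text
t 16.2 tcp [0.5327 0.2128 0.1765] f [ 0.2 -0.  -3.7] w 0.007 59.3 q [ 0.79  0.   -0.74  0.81 -0.49 -1.33]
[0.006, 0.007, 0.002] [0.001, -0.003, -0.002]
[0.006, 0.035, 0.044] [0.001, -0.003, -0.002]
[0.006, 0.049, 0.065] [0.001, -0.003, -0.002]
[0.006, 0.062, 0.086] [0.001, -0.003, -0.002]
[0.006, 0.073, 0.102] [0.001, -0.003, -0.002]
```

play_rows --plan '[0.005, 0.012, 0.012, 0, 0, 0, 0.005, 0.02, 0.024, 0, 0, 0, 0.005, 0.029, 0.036, 0, 0, 0, 0.005, 0.037, 0.048, 0, 0, 0, 0.005, 0.044, 0.057, 0, 0, 0, 0.005, 0.049, 0.065, 0, 0, 0, 0.005, 0.049, 0.065, 0, 0, 0, 0.005, 0.049, 0.065, 0, 0, 0]'

```text
clock: 17.0
tool_pos: [0.5315, 0.2116, 0.1598]
eef_rot: [-1.991, 1.764, -0.526]
ft_force: [0.2, -0.8, -3.7]
gripper_width: 0.0069
grip_force: 59.3
```

play_rows --plan '[0, 0.003, 0.004, 0, 0, 0, 0, 0.006, 0.008, 0, 0, 0, 0, 0.008, 0.012, 0, 0, 0, 0, 0.008, 0.012, 0, 0, 0]'

```text
clock: 17.4
tool_pos: [0.5316, 0.2117, 0.1572]
eef_rot: [-1.991, 1.764, -0.527]
ft_force: [0.4, 0.6, -3.6]
gripper_width: 0.0068
grip_force: 59.5
```

Run:
```python
from h import *
rel(place(0),place(-.003))
print(env.state()["ft_torque"])
```

```text
t 17.4 tcp [0.5316 0.2117 0.1572] f [ 0.4  0.6 -3.6] w 0.0068 59.5 q [ 0.76  0.02 -0.8   0.91 -0.43 -1.42]
[0.001, 0.004, 0.008] [0.001, -0.003, -0.002]
[0.001, 0.012, 0.021] [0.001, -0.003, -0.002]
[-0.29605341  2.14570749 -0.01191436]
```

play_rows --plan '[0, 0.001, 0.002, 0, 0, 0, 0, 0.003, 0.004, 0, 0, 0, 0, 0.004, 0.006, 0, 0, 0, 0, 0.004, 0.006, 0, 0, 0]'

```text
clock: 17.8
tool_pos: [0.5322, 0.212, 0.1569]
eef_rot: [-1.989, 1.763, -0.527]
ft_force: [-0.2, -1.7, 4.8]
gripper_width: 0.0072
grip_force: 60.6
```

play_rows --plan '[0, 0.001, 0.002, 0, 0, 0, 0, 0.003, 0.004, 0, 0, 0, 0, 0.004, 0.006, 0, 0, 0, 0, 0.004, 0.006, 0, 0, 0]'

```text
clock: 18.2
tool_pos: [0.5326, 0.212, 0.1569]
eef_rot: [-1.987, 1.762, -0.528]
ft_force: [-6.0, -3.6, 13.5]
gripper_width: 0.0071
grip_force: 61.9
```

Run:
```python
from h import *
rel(place(0),place(-.003))
print(env.state()["ft_torque"])
```

```text
t 18.2 tcp [0.5326 0.212  0.1569] f [-6.  -3.6 13.5] w 0.0071 61.9 q [ 0.75  0.02 -0.81  0.93 -0.42 -1.44]
[0.002, 0.008, 0.004] [-0.007, -0.002, -0.004]
[0.002, 0.016, 0.017] [-0.007, -0.002, -0.004]
[-1.26654634  1.23091085 -0.58443361]
```

The force reading suggests the edge is touching first. I'll take off some of the pressure and tip the chart back about the edge to seat the foot.

```bash
cat >> h.py <<'E'
def tip(da,up=0.):
    s=env.state();p=s["tool_pos"];R=Ro.from_rotvec(s["eef_rot"]).as_matrix()
    e=MAT+Ro.from_euler('z',YM).apply([.045,0,0]);Q=Ro.from_rotvec(RS[:,1]*da).as_matrix()
    return e+Q@(p-e)+[0,0,up],Q@R
E
python3 - <<'E'
from h import *
rel(tip(-.01),tip(-.02),tip(-.03))
E
```

```text
t 18.2 tcp [0.5326 0.212  0.1569] f [-6.  -3.6 13.5] w 0.0071 61.9 q [ 0.75  0.02 -0.81  0.93 -0.42 -1.44]
[0.0, 0.008, -0.002] [0.02, -0.0, 0.0]
[0.0, 0.016, -0.004] [0.04, -0.0, 0.0]
[0.0, 0.023, -0.006] [0.06, -0.0, 0.0]
```

play_rows --plan '[0, -0.003, -0.006, 0, 0, 0, 0, 0.001, -0.007, 0.01, 0, 0, 0, 0.005, -0.008, 0.02, 0, 0, 0, 0.005, -0.008, 0.02, 0, 0]'

```text
clock: 18.6
tool_pos: [0.5309, 0.2123, 0.1571]
eef_rot: [-1.982, 1.755, -0.536]
ft_force: [2.6, -0.9, 7.4]
gripper_width: 0.0073
grip_force: 60.6
```

Run:
```python
from h import *
rel();print(env.state()["ft_torque"])
```

```text
t 18.6 tcp [0.5309 0.2123 0.1571] f [ 2.6 -0.9  7.4] w 0.0073 60.6 q [ 0.75  0.01 -0.82  0.98 -0.4  -1.48]
[-0.66643652 -0.55264092 -0.22480719]
```

play_rows --plan '[0, 0.004, -0.001, 0.01, 0, 0, 0, 0.008, -0.002, 0.02, 0, 0, 0, 0.008, -0.002, 0.02, 0, 0]'

```text
clock: 18.9
tool_pos: [0.5298, 0.2122, 0.1573]
eef_rot: [-1.974, 1.748, -0.544]
ft_force: [1.4, -2.0, 11.0]
gripper_width: 0.0072
grip_force: 61.0
```

Run:
```python
from h import *
rel();print(env.state()["ft_torque"])
```

```text
t 18.9 tcp [0.5298 0.2122 0.1573] f [ 1.4 -2.  11. ] w 0.0072 61.0 q [ 0.73  0.01 -0.84  1.03 -0.39 -1.52]
[-0.89102357 -0.59780349 -0.38385365]
```

play_rows --plan '[0, -0.002, -0.003, 0, 0, 0, 0, -0.004, -0.006, 0, 0, 0, 0, -0.004, -0.006, 0, 0, 0]'

```text
clock: 19.2
tool_pos: [0.5292, 0.212, 0.1575]
eef_rot: [-1.975, 1.75, -0.543]
ft_force: [2.3, -1.8, 6.7]
gripper_width: 0.0072
grip_force: 60.5
```

play_rows --plan '[0, 0, 0, 0, 0, 0, 0, 0, 0, 0, 0, 0, 0, 0, 0, 0, 0, 0, 0, 0, 0, 0, 0, 0, 0, 0, 0, 0, 0, 0, 0, 0, 0, 0, 0, 0]' --jaw 0.5

```text
clock: 19.8
tool_pos: [0.528, 0.2111, 0.1555]
eef_rot: [-1.978, 1.752, -0.542]
ft_force: [0.4, -0.8, 0.5]
gripper_width: 0.0429
grip_force: 0.0
```

play_rows --plan '[0, 0, -0.05, 0, 0, 0, 0, 0, -0.12, 0, 0, 0, 0, 0, -0.2, 0, 0, 0, 0, 0, -0.35, 0, 0, 0, 0, 0, -0.5, 0, 0, 0, 0, 0, -0.7, 0, 0, 0, 0, 0, -0.9, 0, 0, 0, 0, 0, -1, 0, 0, 0, 0, 0, -1, 0, 0, 0]'

```text
clock: 20.7
tool_pos: [0.4158, 0.199, 0.3243]
eef_rot: [-1.973, 1.747, -0.538]
ft_force: [-0.1, 0.4, 0.3]
gripper_width: 0.0427
grip_force: 0.0
```

Run:
```python
from h import *
rel()
ims=[env.read_camera(n) for n in("side","top")]
a=cv2.resize(ims[1][100:230,110:240],(400,400),interpolation=2);b=cv2.resize(ims[0][230:380,150:300],(400,400),interpolation=2)
cv2.imwrite("pics/c7.png",np.hstack([a,b])[:,:,::-1])
e=MAT+Ro.from_euler('z',YM).apply([.045,0,0]);o=e-RS@np.array([-.004,0,0])
for l in((-4,65,0),(-4,-65,0),(-88,0,33),(0,65,150)):
    X=o+RS@np.array(l)/1e3; print(l,X.round(3),((proj("top",X)-[110,100])*400/130).round(),((proj("side",X)-[150,230])*400/150+[400,0]).round())
```

```text
t 20.7 tcp [0.4158 0.199  0.3243] f [-0.1  0.4  0.3] w 0.0427 0.0 q [ 1.17 -0.33 -0.59  0.59 -1.06 -1.28]
(-4, 65, 0) [0.572 0.282 0.003] [[ 87. 162.]] [[505. 299.]]
(-4, -65, 0) [0.588 0.153 0.003] [[238. 147.]] [[515. 151.]]
(-88, 0, 33) [0.491 0.207 0.008] [[168. 257.]] [[619. 214.]]
(0, 65, 150) [0.53  0.277 0.147] [[ 36. 175.]] [[544. 212.]]
```

View pics/c7.png

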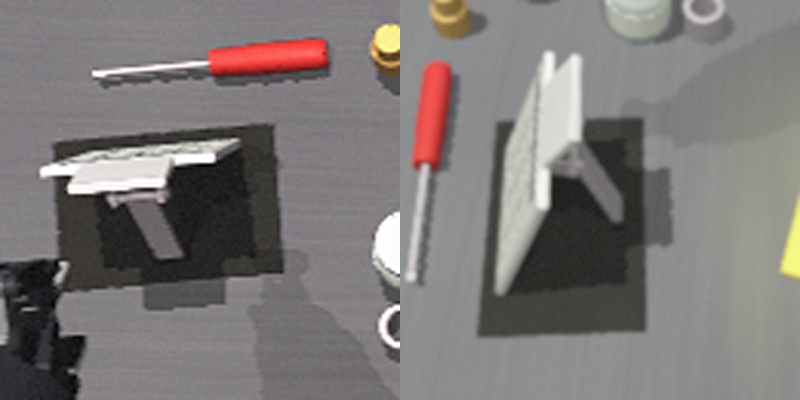

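The chart stands on the mat. Its foot is at top (172,257), its lower edge is inside the mat at side (500,293), and the face is turned to the far side.

```bash
python3 -c "
from station import env
print(env.sign_off())"
```

```text
the job is handed in; nothing more can be done
None
```

The chart's leg is open to its stop and the chart stands by itself on the mat, printed face to the far side; the bystanders were left alone, and the job is handed in, about 21 s on the robot's clock.

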